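# Bar the stabiliser back onto its stand

## Task

The voltage stabiliser has crept forward and its two front feet have dropped off the front slat of its low wooden stand. Feed the pry bar's toe under its front edge, lever the front up over the fulcrum block, ease the stabiliser back until its rear feet press snugly on the back stop (about 10 N, no ramming), and let it down gently to stand level with all four feet on the slats. Move the stabiliser only with the bar, then draw the bar out and lay it flat on the table off the block and well clear of the stabiliser, leaving the tray, padlock, tin and peg alone.

Things in the scene. Friction and masses are not known exactly. Their poses are not given: they have to be found in the camera images.
- stabiliser: Cream steel voltage stabiliser, about 3.5 kg: 220 mm deep (x), 170 wide (y), 146 tall with its feet. Origin: centre of the plane of the foot soles; +x runs from its front (black panel) to its rear, +z up. Flat steel underside at z = 16 mm. Rear feet centred at x = 90, y = -65 and 65 mm. At the start the rear feet are on the rear slat, the front feet on the table in front of the front slat
- foot_left (a point): Centre of the sole of the stabiliser's front foot at its x = -90, y = 65 mm. All four feet are hard plastic, 24 mm diameter, 16 high
- foot_right (a point): Centre of the sole of the stabiliser's front foot at its x = -90, y = -65 mm
- front_edge (a point): Middle of the stabiliser's lower front edge, on the underside (stabiliser x = -110, z = 16 mm); axes as the stabiliser
- rib (a point): Middle of the lower front corner of a folded steel rib under the stabiliser, at its x = -84, z = 6 mm: 10 mm deep, 4 thick, y from -45 to 45. A toe pushed under the front edge stops against this rib, 26 mm in, and can push the stabiliser by it
- stand: Low wooden stand fixed to the table, slats 12 mm thick lying on the table. Origin: on the table; when home the stabiliser's origin is within 6 mm of it in x, 12 mm above; +x towards the back stop. Front slat: x from -110 to -70 mm, rear slat: x from 30 to 135 mm, both 200 wide in y; two narrow rails join them. Home: all feet on the slats, rear feet at the back stop
- backstop: Back stop on the stand's rear slat: dark wooden strip across it, 22 mm deep, 200 wide, from 12 to 24 mm above the table, clamped in slotted holes. Its front face is set somewhere between stand x = 98 and 108 mm, differently each time and not shown by this pose (origin and axes of the stand): the rear feet find it by feel, with the stabiliser's origin at stand x = -4 to 6 mm
- block: Loose hardwood fulcrum block, 50 (x) by 70 (y) by 20 mm high, rubber sole, smooth top; stands on the table about 60 mm in front of the stabiliser. Origin: centre of its underside; +x roughly towards the stabiliser
- bar: Flat steel pry bar, 0.40 kg, lying loose: straight shank 300 long (x from -150 to 150 mm), 20 wide (y), 8 thick, red on its handle half (-x); then a toe 45 long, 24 wide, 5 thick, bent 20 degrees up towards +z, so the toe is level when the handle is raised 20 degrees. Origin: centre of the shank's underside; centre of mass about x = +18 mm
- bar_grip (a point): Place to hold the bar on its red handle: bar x = -100, z = 4 mm (middle of the thickness); axes as the bar
- bar_toe (a point): Middle of the toe's end face: bar x = 191.4, z = 17.7 mm; axes as the bar
- tray: Bystander: black plastic key tray with two keys, 110 by 160 mm, 22 high. Origin: centre of its underside
- padlock: Bystander: steel padlock lying flat, body 40 by 52 mm, 22 high, shackle to +x. Origin: under the body's centre
- tin: Bystander: round aluminium tin with hinged lid, 93 mm diameter, 46 high. Origin: centre of its underside
- peg: Bystander: green plastic clothes peg, 75 mm long, 19 wide, 12 high. Origin: centre of its underside
There are look-alikes about, which are no part of the job. Of the things like the block, leave any that is purple, red or turquoise; of the rest the smaller one is meant.

How it is judged:
By the outcome, as a careful person would: the job done as asked, in the order asked, and still so for the second after the job is handed in, with the robot touching nothing.
It also fails if it takes over 72 s, if anything falls off the work surface, if the arm or the gripper's body presses on something with over 40 N, if the wrist force passes 120 N, or if a joint passes its speed limit or range.

## Robot

A 6-joint arm with a two-finger parallel gripper is mounted at the origin on the work surface. World frame = base frame: x ahead of the robot, y to its left, z up, the work surface at z = 0. Lengths are in m, angles in degrees, forces in N, time in s.
With the tool pointing down it reaches from about 0.275 to 0.75 m from the base axis. Payload 10.2 kg.
Tool frame: the origin (TCP) lies at the very end of the fingers, on their centre line; the grasp point (between the pads) lies 19 mm behind it; z points along the fingers, y is the line along which they close (so a half turn about z gives the same grasp; the last joint's range is limited). The gripper opens to 85 mm and grips with 20 to 120 N. Pads are 22 mm wide; open, the fingers measure 114 mm over their backs; the gripper's body (76 mm by 85 mm) begins 54 mm behind the grasp point. The pads swing forward as they close: fully open they stand 13 mm farther back than shut.
Start: joints at [-88.087, 17.928, 85.812, -0, 76.261, -12.8], TCP at [0.133, -0.508, 0.231] pointing down, gripper open.
Joint ranges: [-168.41, 168.41], [-55.51, 124.54], [10.69, 146.95], [-70.63, 250.63], [1, 178], [-165.06, 165.06]. Speed limits (degrees/s): [136.94, 136.94, 172.46, 180, 180, 180].

## Interface

Orientations are given as a 3x3 rotation matrix whose columns are the frame's x, y, z axes.
In Python, from station import bot, camera gives the robot as it stands.
- The arm moves only by the tool apply_moves, never from a script. Its argument "deltas" is a list that holds one entry, the list of rows, each a list of 4 numbers: the shift along the tool's x, y, z in mm, then the turn about the tool's z in rad. A call has 1 to 12 rows; each row shifts and turns the commanded pose from where the row before left it, along the tool's axes as they then stand; what a row does not reach is not made up. A row lasts 1/12 s, in which the tool goes at most 41.7 mm and 7.16 degrees, less where a joint would pass 70% of its speed; a pose out of reach is approached as far as the arm can. A call with a gripper value outside its range is refused whole. "jaw" is the finger opening in mm, from 0 to 85.4, set as the call begins (left out, the last holds). The fingers move at their own pace and stop on an object; "grip_force" is the grip in N (left out, the last holds). Time passes only in rows, so rows that do not move let the fingers close. It gives the time, the measured TCP pose, the force, the opening and the grip force at its end, in the units of the state.
- bot.sense(): the state, without advancing time (a new reading comes with each control period).
- camera(name): name is "side" or "top"; returns a dict with "img" (420x560x3 uint8, red, green, blue), "camera_matrix" (3x3 intrinsics, pixels), "rvec" (rotation vector, rad) and "tvec" (3), from world to camera coordinates, as OpenCV has them. Camera axes: x right, y down, z forward; pixel columns grow to the right and rows downward; lengths in m; the calibration is good to about 2 mm. A picture is of the moment at which its call begins. There is no depth.
- bot.close_job(): hands the job in; it is judged then, once.
The state is a dict: "t": time; "q": joint angles; "qd": joint speeds; "joint_torque": joint torques, N m; "tool_pos": TCP position; "orientation": TCP orientation; "contact_force": force on the tool from outside, world axes, zero at the start; "wrist_torque": the same for the moment, N m; "opening": finger opening in m; "grasp_force": force on a finger pad.
Only numpy, scipy, OpenCV 4.12 (cv2) and the standard library are available. Lean on these libraries where they do the work, as an engineer would, in place of code of your own. Each camera call takes 0.05 s, during which the arm holds its last target. There are 200 camera calls.

## Working session

There is one attempt and no reset: what is moved stays moved. The work goes in short steps, Python scripts to look and compute and a tool call to move; the robot and the scene stay as the last step left them, time stands still between calls to the robot, and variables do not carry over. Pictures are saved under pics/ and viewed, at most 11 in all, crops included, and the job is handed in when it is done.

Besides the shell and the picture viewer there is one more tool, called after "Call:" by a JSON object that holds its "fn" and its "kwargs". apply_moves: Moves the arm, as the interface text tells. Its arguments: {"type":"object","properties":{"deltas":{"type":"array","items":{"type":"array","items":{"type":"array","items":{"type":"number"}}}},"jaw":{"type":"number"},"grip_force":{"type":"number"}},"required":["deltas"]}

```bash
mkdir -p pics; ls
python3 - <<'E'
from station import bot,camera
import cv2,numpy as np
for n in("top","side"):
    c=camera(n); cv2.imwrite(f"pics/{n}0.png",c["img"][:,:,::-1]); R=cv2.Rodrigues(c["rvec"])[0]
    print(n,c["camera_matrix"].tolist(),(-R.T@c["tvec"].reshape(3)).round(3),R.round(3).tolist())
s=bot.sense();print(s["tool_pos"],s["orientation"],s["opening"],s["t"])
E
```

```text
pics
top [[480.974423911446, 0.0, 280.6870771956213], [0.0, 480.974423911446, 216.17325561025697], [0.0, 0.0, 1.0]] [ 0.527 -0.063  1.211] [[0.027, -0.999, 0.017], [-0.999, -0.028, -0.045], [0.045, -0.016, -0.999]]
side [[441.5822591715843, 0.0, 278.33746863969645], [0.0, 441.5822591715843, 211.35889595078515], [0.0, 0.0, 1.0]] [ 0.55  -0.348  0.888] [[0.996, -0.085, 0.001], [-0.08, -0.944, -0.32], [0.028, 0.318, -0.948]]
[ 0.13332694 -0.50757007  0.23079568] [[ 9.67205446e-01  2.53995321e-01 -3.79582214e-05]
 [ 2.53995207e-01 -9.67204849e-01  1.10200585e-03]
 [ 2.43190954e-04 -1.07550727e-03 -9.99999392e-01]] 0.08524184889386928 0.1
```

View pics/top0.png

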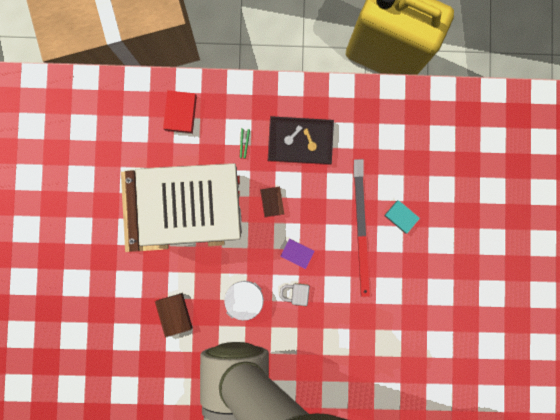

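View pics/side0.png

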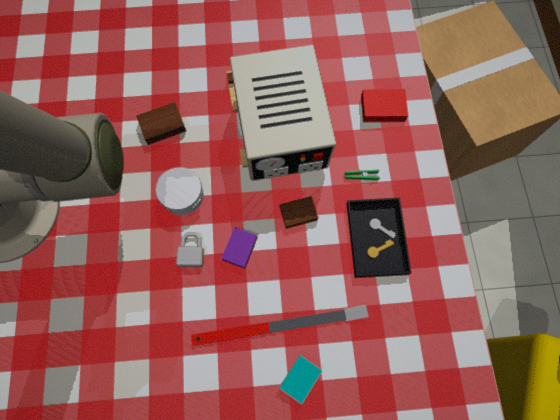

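The top view shows:
- the stabiliser at about (188,204), with its front facing right (-y) at column 240
- the small brown block at (272,202)
- the bar from its toe at (359,160) to its handle end at (365,295)
- the larger brown look-alike at (173,315)

The side view shows the same layout. Next I'll take a zoomed crop of each view for pixel picks.

```bash
cat > h.py <<'E'
import numpy as np,cv2
from station import bot,camera
def cast(c,px,z):
    "pixel(s) -> world points on plane z"
    p=cv2.undistortPoints(np.float64(px).reshape(-1,1,2),c["camera_matrix"],None).reshape(-1,2)
    R=cv2.Rodrigues(c["rvec"])[0]; o=-R.T@np.ravel(c["tvec"])
    d=np.c_[p,np.ones(len(p))]@R
    return o+d*((z-o[2])/d[:,2])[:,None]
def crop(c,name,x0,y0,x1,y1,k):
    cv2.imwrite(f"pics/{name}.png",cv2.resize(c["img"][y0:y1,x0:x1,::-1],None,fx=k,fy=k,interpolation=cv2.INTER_CUBIC))
def st():
    s=bot.sense(); print("t",round(s["t"],2),"tcp",s["tool_pos"].round(4),"F",np.round(s["contact_force"],1),"open",round(s["opening"],4),"g",round(s["grasp_force"],1),"yaw tool x",s["orientation"][:,0].round(3))
E
python3 - <<'E'
from h import *
t=camera("top");s=camera("side")
crop(t,"t1",225,150,385,305,3.8)
crop(s,"s1",180,120,380,350,2.6)
for n,c in(("t",t),("s",s)):
    hsv=cv2.cvtColor(c["img"],cv2.COLOR_RGB2HSV)
    # dark-brown small block
    m=((hsv[:,:,2]<110)&(hsv[:,:,1]>70)&((hsv[:,:,0]<15)|(hsv[:,:,0]>172))).astype(np.uint8)
    for k in cv2.findContours(m,0,2)[0]:
        if 150<cv2.contourArea(k)<3000: 
            r=cv2.minAreaRect(k);print(n,"blk",np.round(r[0],1),np.round(r[1],1),cast(c,r[0],.02).round(4),cast(c,cv2.boxPoints(r),.02)[:,:2].round(3).tolist())
    m=((hsv[:,:,1]<60)&(hsv[:,:,2]>60)&(hsv[:,:,2]<190)).astype(np.uint8)
    for k in cv2.findContours(m,0,2)[0]:
        r=cv2.minAreaRect(k)
        if max(r[1])>4*min(r[1])and 30<max(r[1])<150: print(n,"bar",r[0],r[1],cast(c,cv2.boxPoints(r),.008)[:,:2].round(3).tolist())
E
```

```text
t blk [173.9 314.6] [37.4 28.4] [[0.333  0.1727 0.02  ]] [[0.366, 0.22], [0.387, 0.154], [0.3, 0.126], [0.28, 0.192]]
t blk [271.8 201.3] [27.5 18.9] [[ 0.6178 -0.0592  0.02  ]] [[0.647, -0.03], [0.656, -0.076], [0.589, -0.089], [0.58, -0.043]]
t blk [132.  210.7] [79.2  8.7] [[0.5847 0.2851 0.02  ]] [[0.682, 0.305], [0.684, 0.284], [0.488, 0.265], [0.487, 0.287]]
t blk [159.4  58.2] [55.7 17.8] [[0.969  0.2324 0.02  ]] [[0.956, 0.304], [1.001, 0.299], [0.982, 0.161], [0.937, 0.166]]
t bar (164.44137573242188, 205.50344848632812) (45.21595764160156, 4.227985858917236) [[0.656, 0.219], [0.657, 0.209], [0.545, 0.198], [0.544, 0.208]]
t bar (182.9396514892578, 204.47415161132812) (45.21595764160156, 4.16926383972168) [[0.66, 0.173], [0.661, 0.163], [0.549, 0.152], [0.548, 0.162]]
t bar (173.66615295410156, 204.4907684326172) (45.20806884765625, 4.271191596984863) [[0.66, 0.196], [0.661, 0.186], [0.548, 0.175], [0.547, 0.186]]
t bar (201.2896728515625, 203.42416381835938) (45.1572380065918, 4.16926383972168) [[0.664, 0.127], [0.665, 0.117], [0.552, 0.107], [0.552, 0.117]]
t bar (192.1189
[... 570 characters left out ...]
607  0.02  ]] [[0.578, -0.04], [0.648, -0.026], [0.656, -0.081], [0.587, -0.094]]
s blk [160.8 123.3] [31.7 41.4] [[0.3329 0.1717 0.02  ]] [[0.278, 0.197], [0.365, 0.225], [0.388, 0.147], [0.302, 0.12]]
s blk [378.6 115.4] [51.  24.4] [[0.8186 0.1508 0.02  ]] [[0.756, 0.159], [0.789, 0.212], [0.881, 0.143], [0.847, 0.092]]
s blk [551.1  27.3] [62.6 16.4] [[1.2719 0.3557 0.02  ]] [[1.251, 0.44], [1.294, 0.453], [1.291, 0.275], [1.251, 0.264]]
s bar (344.5, 417.0) (4.0, 35.0) [[0.631, -0.449], [0.695, -0.455], [0.694, -0.461], [0.63, -0.456]]
s bar (318.09307861328125, 319.2874450683594) (12.423830032348633, 98.83671569824219) [[0.538, -0.276], [0.731, -0.258], [0.731, -0.282], [0.54, -0.299]]
```

View pics/t1.png

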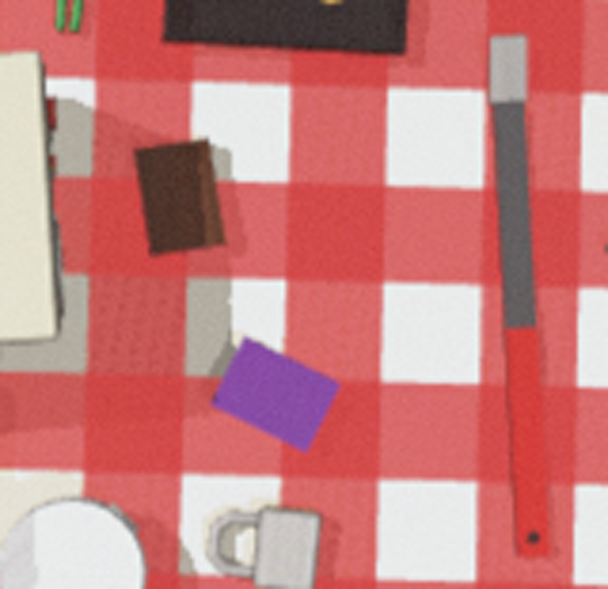

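View pics/s1.png

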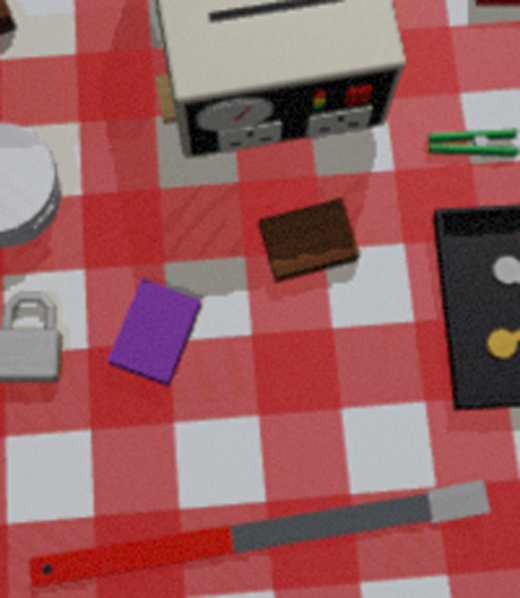

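The crops show:
- **Bar (top crop):** toe end at crop (508,38), red/grey boundary at (519,328), handle end at (533,555). The toe is bent up.
- **Block:** it sits between the bar and the stabiliser.
- **Stabiliser (side crop):** lower front corners at (187,156) and (386,124).

Run:
```python
from h import *
t=camera("top");s=camera("side")
T=lambda p:(225+p[0]/3.8,150+p[1]/3.8); S=lambda p:(180+p[0]/2.6,120+p[1]/2.6)
print("bar tip,mid,end top",cast(t,T((508,38)),.02).round(4),cast(t,T((519,328)),.008).round(4),cast(t,T((533,553)),.008).round(4))
print("bar tip,mid,end side",cast(s,S((489,497)),.018).round(4),cast(s,S((232,540)),.008).round(4),cast(s,S((32,571)),.008).round(4))
a,b=cast(s,[S((187,156)),S((386,124))],.0147); print("front low corners",a.round(4),b.round(4),"mid",((a+b)/2).round(4),"len",np.linalg.norm(a-b),"dir",np.degrees(np.arctan2((b-a)[1],(b-a)[0])))
hsv=cv2.cvtColor(t["img"],cv2.COLOR_RGB2HSV)
sl=cast(t,[(164.44,205.5),(210.41,202.5)],.145);d=sl[1]-sl[0];print("slot axis front dir",np.degrees(np.arctan2(d[1],d[0])),sl.round(4))
# cream top front edge from crop: (43,52) (58,338)
e=cast(t,[T((42,52)),T((57,338))],.135);print("top front edge",e.round(4), e.mean(0).round(4),np.linalg.norm(e[0]-e[1]))
bs=cast(t,[(127,171),(131.5,250)],.024);print("backstop ends",bs.round(4))
```

```text
bar tip,mid,end top [[ 0.7274 -0.2734  0.02  ]] [[ 0.537  -0.2866  0.008 ]] [[ 0.3898 -0.2987  0.008 ]]
bar tip,mid,end side [[ 0.7313 -0.2728  0.018 ]] [[ 0.5385 -0.2868  0.008 ]] [[ 0.3901 -0.2964  0.008 ]]
front low corners [0.5257 0.0209 0.0147] [0.6922 0.0356 0.0147] mid [0.6089 0.0283 0.0147] len 0.16717228667750456 dir 5.061052216702557
slot axis front dir -84.61998638043477 [[0.5922 0.1776 0.145 ]
 [0.6017 0.0764 0.145 ]]
top front edge [[0.6914 0.0231 0.135 ]
 [0.5228 0.009  0.135 ]] [0.6071 0.0161 0.135 ] 0.16927827366818518
backstop ends [[0.6822 0.3001 0.024 ]
 [0.488  0.2811 0.024 ]]
```

Call:
{"fn": "apply_moves", "kwargs": {"deltas": [[[31.8,-11.8,5,0],[31.8,-11.8,5,0],[31.8,-11.8,5,0],[31.8,-11.8,5,0],[31.8,-11.8,5,0],[31.8,-11.8,5,0],[31.8,-11.8,5,0],[31.8,-11.8,5,0],[31.8,-11.8,5,0],[31.8,-11.8,5,0],[31.3,-11.5,5,0],[0,0,0,0.12]]], "jaw": 60}}

```text
t: 1.3
tool_pos: [0.4414, -0.2903, 0.1753]
orientation: [[0.99, 0.141, 0.0], [0.141, -0.99, 0.002], [0.0, -0.002, -1.0]]
contact_force: [0.0, 0.1, -0.0]
opening: 0.0597
grasp_force: 0.0
```

Call:
{"fn": "apply_moves", "kwargs": {"deltas": [[[0,0,15,0.065],[0,0,25,0],[0,0,25,0],[0,0,25,0],[0,0,0,0],[0,0,0,0]]]}}

```text
t: 1.8
tool_pos: [0.438, -0.2936, 0.0861]
orientation: [[0.997, 0.072, -0.001], [0.072, -0.997, 0.001], [-0.001, -0.001, -1.0]]
contact_force: [0.3, -0.3, -0.1]
opening: 0.06
grasp_force: 0.0
```

Call:
{"fn": "apply_moves", "kwargs": {"deltas": [[[0,0,20,0],[0,0,20,0],[0,0,20,0],[0,0,12,0],[0,0,8,0],[0,0,3,0],[0,0,1,0],[0,0,0,0]]]}}

```text
t: 2.47
tool_pos: [0.4388, -0.2943, 0.0033]
orientation: [[0.997, 0.072, 0.001], [0.072, -0.997, -0.001], [0.001, 0.001, -1.0]]
contact_force: [-0.1, 0.4, -0.7]
opening: 0.0602
grasp_force: 0.0
```

Call:
{"fn": "apply_moves", "kwargs": {"deltas": [[[0,0,0,0],[0,0,0,0],[0,0,0,0],[0,0,0,0],[0,0,0,0],[0,0,0,0],[0,0,0,0],[0,0,0,0]]], "jaw": 0, "grip_force": 30}}

```text
t: 3.13
tool_pos: [0.4385, -0.294, 0.0029]
orientation: [[0.997, 0.072, 0.0], [0.072, -0.997, -0.001], [0.0, 0.001, -1.0]]
contact_force: [-2.7, 0.7, 6.2]
opening: 0.0189
grasp_force: 30.5
```

Call:
{"fn": "apply_moves", "kwargs": {"deltas": [[[0.2,0,-8.7,0],[0.5,0,-8.7,0],[0.8,0,-8.7,0],[1.1,0,-8.7,0],[1.4,0,-8.7,0],[1.7,0,-8.6,0],[2,0,-8.5,0],[2.3,0,-8.4,0],[2.6,0,-8.3,0],[2.9,0,-8.2,0],[0,0,0,0]]]}}

```text
t: 4.05
tool_pos: [0.4548, -0.2932, 0.0896]
orientation: [[0.997, 0.072, 0.002], [0.072, -0.997, -0.002], [0.002, 0.002, -1.0]]
contact_force: [0.3, 0.1, -2.6]
opening: 0.0187
grasp_force: 29.4
```

Run:
```python
from h import *
st();crop(camera("side"),"s2",180,230,400,400,3)
```

```text
t 4.05 tcp [ 0.4548 -0.2932  0.0896] F [ 0.3  0.1 -2.6] open 0.0187 g 29.4 yaw tool x [0.997 0.072 0.002]
```

View pics/s2.png

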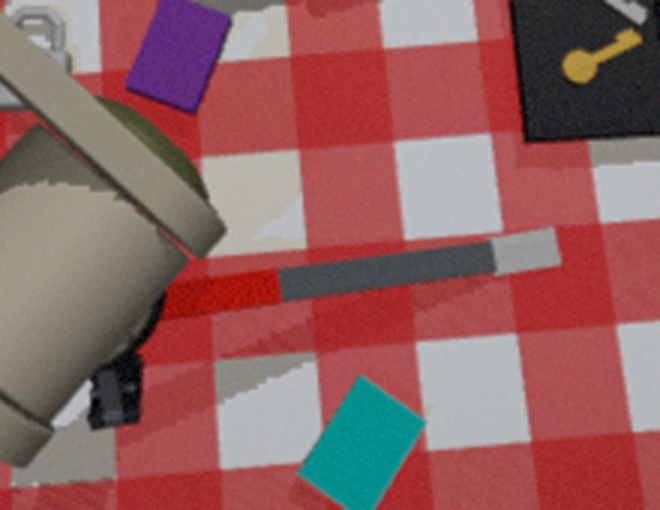

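The tip still rests on the table and the handle is raised about 20°. The toe end is at crop (557,247). I'll tighten the grip, lift and swing.

Call:
{"fn": "apply_moves", "kwargs": {"deltas": [[[0,0,0,0],[0,0,0,0],[0,0,-5,0],[0,0,-15,0],[0,0,-20,0],[0,0,-20,0],[0,0,-20,0],[0,0,-20,0],[0,0,-10,0],[0,0,0,0]]], "grip_force": 110}}

```text
t: 4.93
tool_pos: [0.4542, -0.2933, 0.1997]
orientation: [[0.997, 0.072, 0.002], [0.072, -0.997, -0.003], [0.002, 0.003, -1.0]]
contact_force: [0.5, 0.2, -3.4]
opening: 0.0147
grasp_force: 111.2
```

Run:
```python
from h import *
st()
P=[];px=[]
for n in("top","side"):
    c=camera(n);hsv=cv2.cvtColor(c["img"],cv2.COLOR_RGB2HSV)
    m=((hsv[:,:,1]<70)&(hsv[:,:,2]>40)&(hsv[:,:,2]<190)).astype(np.uint8)
    cand=[]
    for k in cv2.findContours(m,0,2)[0]:
        r=cv2.minAreaRect(k)
        if max(r[1])>3*min(r[1]) and 55<max(r[1])<190:
            cand.append(r);print(n,np.round(r[0]),np.round(r[1],1),cv2.boxPoints(r).round(1).tolist())
```

```text
t 4.93 tcp [ 0.4542 -0.2933  0.1997] F [ 0.5  0.2 -3.4] open 0.0147 g 111.2 yaw tool x [0.997 0.072 0.002]
top [371. 203.] [60.7  9.2] [[361.70001220703125, 173.1999969482422], [370.79998779296875, 171.8000030517578], [379.8999938964844, 231.89999389648438], [370.79998779296875, 233.1999969482422]]
top [137. 208.] [77.3  9.2] [[125.5999984741211, 170.39999389648438], [134.60000610351562, 168.8000030517578], [148.0, 245.0], [139.0, 246.60000610351562]]
```

Call:
{"fn": "apply_moves", "kwargs": {"deltas": [[[0,0,20,0],[0,0,20,0],[0,0,20,0],[0,0,20,0],[0,0,16,0],[0,0,8,0],[0,0,4,0],[0,0,2,0],[0,0,0,0]]]}}

```text
t: 5.78
tool_pos: [0.4539, -0.2928, 0.0879]
orientation: [[0.997, 0.072, 0.0], [0.072, -0.997, -0.0], [0.0, 0.0, -1.0]]
contact_force: [-0.1, -0.3, -2.8]
opening: 0.0147
grasp_force: 113.3
```

Call:
{"fn": "apply_moves", "kwargs": {"deltas": [[[0,0,0,0],[0,0,0,0],[0,0,0,0],[1.6,0,-5,0],[1.7,0,-5,0],[1.8,0,-5,0],[1.9,0,-4.9,0],[2,0,-4.9,0],[2.1,0,-4.8,0],[2.2,0,-4.8,0],[0,0,0,0]]], "grip_force": 25}}

```text
t: 6.7
tool_pos: [0.4677, -0.292, 0.1233]
orientation: [[0.997, 0.072, 0.001], [0.072, -0.997, -0.001], [0.001, 0.001, -1.0]]
contact_force: [0.6, 0.4, -3.4]
opening: 0.0145
grasp_force: 109.3
```

Call:
{"fn": "apply_moves", "kwargs": {"deltas": [[[0,0,0,0],[0,0,0,0],[0,0,0,0],[0,0,-5,0],[0,0,-10,0],[0,0,-20,0],[0,0,-20,0],[0,0,-20,0],[0,0,-20,0],[0,0,-5,0],[0,0,0,0]]], "grip_force": 110}}

```text
t: 7.62
tool_pos: [0.4675, -0.2922, 0.224]
orientation: [[0.997, 0.072, 0.003], [0.072, -0.997, -0.003], [0.003, 0.003, -1.0]]
contact_force: [-0.2, -0.2, -4.2]
opening: 0.0146
grasp_force: 111.8
```

Run:
```python
from h import *
st();crop(camera("side"),"s3",180,230,400,400,3)
```

```text
t 7.62 tcp [ 0.4675 -0.2922  0.224 ] F [-0.2 -0.2 -4.2] open 0.0146 g 111.8 yaw tool x [0.997 0.072 0.003]
```

View pics/s3.png

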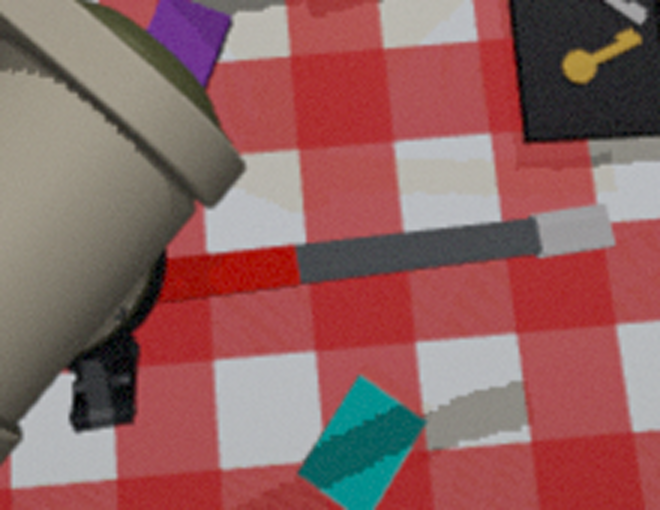

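The bar is held clear of the table. Its toe end is at crop (612,226), which is side pixel (384,305). Next I'll compute the pitch.

```bash
cat >> h.py <<'E'
def pitch(c,px,g,u):
    "pitch of bar from toe-end pixel, grip point g, horizontal bar direction u"
    best=min(np.arange(0,45,.1),key=lambda a:np.linalg.norm(proj(c,tip(g,u,a))-px))
    return best,np.linalg.norm(proj(c,tip(g,u,best))-px),tip(g,u,best).round(4)
def tip(g,u,a):
    b=np.radians(a)-np.arctan2(13.7,291.4); L=.2917
    return np.array([g[0]+L*np.cos(b)*u[0],g[1]+L*np.cos(b)*u[1],g[2]-L*np.sin(b)])
def proj(c,p): return cv2.projectPoints(np.float64(p).reshape(1,3),c["rvec"],c["tvec"],c["camera_matrix"],None)[0].ravel()
E
python3 - <<'E'
from h import *
g=[.4675,-.2922,.225];u=[.9974,.072]
print(pitch(camera("side"),(384,305.3),g,u))
c=camera("top");hsv=cv2.cvtColor(c["img"],cv2.COLOR_RGB2HSV)
m=((hsv[:,:,1]<70)&(hsv[:,:,2]>40)&(hsv[:,:,2]<200)).astype(np.uint8)
for k in cv2.findContours(m,0,2)[0]:
    r=cv2.minAreaRect(k)
    if r[0][0]>330 and 20<max(r[1])<150: b=cv2.boxPoints(r);b=b[b[:,1].argsort()];px=b[:2].mean(0);print(px,r[1],pitch(c,px,g,u))
E
```

```text
(np.float64(23.900000000000002), np.float64(0.9045463226548909), array([ 0.7387, -0.2726,  0.1195]))
[491.09836 384.91806] (24.444650650024414, 26.5269718170166) (np.float64(44.900000000000006), np.float64(245.44251118197113), array([ 0.683 , -0.2766,  0.029 ]))
[438.5 384. ] (26.0, 25.0) (np.float64(44.900000000000006), np.float64(221.0611451353382), array([ 0.683 , -0.2766,  0.029 ]))
[537. 334.] (25.0, 14.0) (np.float64(44.900000000000006), np.float64(236.22051116241184), array([ 0.683 , -0.2766,  0.029 ]))
[491. 333.] (25.0, 24.0) (np.float64(44.900000000000006), np.float64(203.3389522917384), array([ 0.683 , -0.2766,  0.029 ]))
[491.5 297. ] (25.0, 9.0) (np.float64(44.900000000000006), np.float64(177.64730541227084), array([ 0.683 , -0.2766,  0.029 ]))
[387.07718 174.26295] (35.90345764160156, 12.555570602416992) (np.float64(40.300000000000004), np.float64(26.08015765192617), array([ 0.698 , -0.2756,  0.047 ]))
[364.64716 158.5683 ] (70.20217895507812, 9.374773025512695) (np.float64(32.0), np.float64(1.1213399397890622), array([ 0.7212, -0.2739,  0.0822]))
[488.5   0. ] (79.0, 141.0) (np.float64(0.0), np.float64(169.57930613776327), array([ 0.7581, -0.2712,  0.2387]))
```

Call:
{"fn": "apply_moves", "kwargs": {"deltas": [[[0,0,20,0],[0,0,20,0],[0,0,20,0],[0,0,20,0],[0,0,14,0],[0,0,6,0],[0,0,0,0],[0,0,0,0]]]}}

```text
t: 8.43
tool_pos: [0.467, -0.2918, 0.1222]
orientation: [[0.997, 0.072, -0.0], [0.072, -0.997, 0.0], [-0.0, -0.0, -1.0]]
contact_force: [0.2, -0.3, -4.0]
opening: 0.0144
grasp_force: 109.4
```

Call:
{"fn": "apply_moves", "kwargs": {"deltas": [[[0,0,4,0],[0,0,0,0],[0,0,0,0]]]}}

```text
t: 8.68
tool_pos: [0.4671, -0.2918, 0.1185]
orientation: [[0.997, 0.072, 0.0], [0.072, -0.997, -0.0], [0.0, 0.0, -1.0]]
contact_force: [-0.8, -0.1, -4.1]
opening: 0.0148
grasp_force: 109.6
```

Call:
{"fn": "apply_moves", "kwargs": {"deltas": [[[0,0,4,0],[0,0,0,0],[0,0,0,0]]]}}

```text
t: 8.93
tool_pos: [0.467, -0.2917, 0.1141]
orientation: [[0.997, 0.072, -0.0], [0.072, -0.997, 0.0], [-0.0, -0.0, -1.0]]
contact_force: [0.0, 0.5, -3.3]
opening: 0.0152
grasp_force: 110.3
```

Call:
{"fn": "apply_moves", "kwargs": {"deltas": [[[0,0,4,0],[0,0,0,0],[0,0,0,0]]]}}

```text
t: 9.18
tool_pos: [0.4669, -0.2917, 0.11]
orientation: [[0.997, 0.072, -0.0], [0.072, -0.997, 0.0], [-0.0, -0.0, -1.0]]
contact_force: [0.7, 0.1, -3.0]
opening: 0.0145
grasp_force: 111.0
```

Call:
{"fn": "apply_moves", "kwargs": {"deltas": [[[0,0,5,0],[0,0,0,0],[0,0,0,0]]]}}

```text
t: 9.43
tool_pos: [0.4669, -0.2917, 0.1049]
orientation: [[0.997, 0.072, -0.0], [0.072, -0.997, 0.0], [-0.0, -0.0, -1.0]]
contact_force: [0.3, -0.7, -3.9]
opening: 0.0148
grasp_force: 111.7
```

Call:
{"fn": "apply_moves", "kwargs": {"deltas": [[[0,0,5,0],[0,0,0,0],[0,0,0,0]]]}}

```text
t: 9.68
tool_pos: [0.467, -0.2917, 0.0999]
orientation: [[0.997, 0.072, -0.0], [0.072, -0.997, 0.0], [-0.0, -0.0, -1.0]]
contact_force: [1.1, -1.1, -2.9]
opening: 0.0148
grasp_force: 112.4
```

Call:
{"fn": "apply_moves", "kwargs": {"deltas": [[[0,0,5,0],[0,0,0,0],[0,0,0,0]]]}}

```text
t: 9.93
tool_pos: [0.467, -0.2917, 0.095]
orientation: [[0.997, 0.072, -0.0], [0.072, -0.997, 0.0], [-0.0, -0.0, -1.0]]
contact_force: [0.9, -0.3, -3.5]
opening: 0.0148
grasp_force: 112.9
```

Call:
{"fn": "apply_moves", "kwargs": {"deltas": [[[0,0,5,0],[0,0,0,0],[0,0,0,0]]]}}

```text
t: 10.18
tool_pos: [0.467, -0.2917, 0.09]
orientation: [[0.997, 0.072, -0.0], [0.072, -0.997, 0.0], [-0.0, -0.0, -1.0]]
contact_force: [0.3, -0.7, -3.9]
opening: 0.0145
grasp_force: 113.4
```

Run:
```python
from h import *
s=bot.sense();st();print(np.round(s["wrist_torque"],3))
```

```text
t 10.18 tcp [ 0.467  -0.2917  0.09  ] F [ 0.3 -0.7 -3.9] open 0.0145 g 113.4 yaw tool x [ 0.997  0.072 -0.   ]
[-0.009  0.109 -0.019]
```

Call:
{"fn": "apply_moves", "kwargs": {"deltas": [[[0,0,2,0],[0,0,2,0],[0,0,0,0],[0,0,0,0]]], "jaw": 18, "grip_force": 25}}

```text
t: 10.52
tool_pos: [0.467, -0.2917, 0.0861]
orientation: [[0.997, 0.072, -0.0], [0.072, -0.997, 0.0], [-0.0, -0.0, -1.0]]
contact_force: [0.2, 0.4, -2.6]
opening: 0.018
grasp_force: 39.6
```

Call:
{"fn": "apply_moves", "kwargs": {"deltas": [[[0,0,0,0],[0,0,0,0],[0,0,0,0],[0,0,0,0]]]}}

```text
t: 10.85
tool_pos: [0.4671, -0.2918, 0.0863]
orientation: [[0.997, 0.072, 0.0], [0.072, -0.997, -0.0], [0.0, 0.0, -1.0]]
contact_force: [0.1, -0.2, -2.5]
opening: 0.0182
grasp_force: 39.6
```

Call:
{"fn": "apply_moves", "kwargs": {"deltas": [[[1.6,0,-5,0],[1.7,0,-5,0],[1.8,0,-5,0],[1.8,0,-5,0],[1.9,0,-5,0],[2,0,-4.9,0],[2.1,0,-4.8,0],[1.1,0,-2.8,0],[0,0,0,0],[0,0,0,0]]]}}

```text
t: 11.68
tool_pos: [0.481, -0.2907, 0.1237]
orientation: [[0.997, 0.072, -0.0], [0.072, -0.997, 0.0], [-0.0, -0.0, -1.0]]
contact_force: [0.3, -0.5, -3.7]
opening: 0.0184
grasp_force: 36.5
```

Call:
{"fn": "apply_moves", "kwargs": {"deltas": [[[0,0,0,0],[0,0,0,0],[0,0,0,0],[0,0,0,0]]], "jaw": 0, "grip_force": 110}}

```text
t: 12.02
tool_pos: [0.4809, -0.2907, 0.1236]
orientation: [[0.997, 0.072, -0.0], [0.072, -0.997, 0.0], [-0.0, -0.0, -1.0]]
contact_force: [-0.6, 1.0, -2.7]
opening: 0.0146
grasp_force: 107.9
```

Call:
{"fn": "apply_moves", "kwargs": {"deltas": [[[0,0,-5,0],[0,0,-10,0],[0,0,-20,0],[0,0,-20,0],[0,0,-20,0],[0,0,-20,0],[0,0,-5,0],[0,0,0,0]]]}}

```text
t: 12.68
tool_pos: [0.4814, -0.2911, 0.2255]
orientation: [[0.997, 0.072, 0.003], [0.072, -0.997, -0.002], [0.002, 0.003, -1.0]]
contact_force: [0.1, 0.6, -4.0]
opening: 0.0144
grasp_force: 110.9
```

Run:
```python
from h import *
st();s=camera("side");t=camera("top")
a=cv2.resize(s["img"][230:380,260:400],None,fx=3,fy=3,interpolation=2);b=cv2.resize(t["img"][120:270,300:420],None,fx=3,fy=3,interpolation=2)
cv2.imwrite("pics/c4.png",np.hstack([a,b])[:,:,::-1])
```

```text
t 12.68 tcp [ 0.4814 -0.2911  0.2255] F [ 0.1  0.6 -4. ] open 0.0144 g 110.9 yaw tool x [0.997 0.072 0.002]
```

View pics/c4.png

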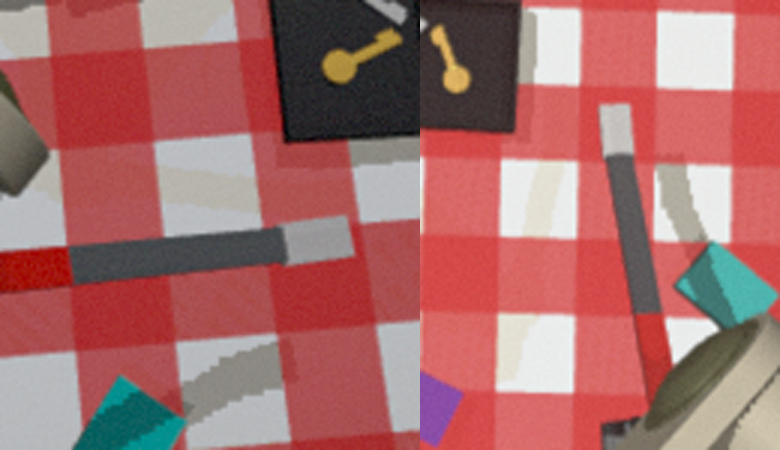

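Run:
```python
from h import *
g=[.4814,-.2911,.2265];u=[.9974,.072]
print(pitch(camera("side"),(377,309),g,u));print(pitch(camera("top"),(365.3,154.7),g,u))
```

```text
(np.float64(32.4), np.float64(1.786498429516445), array([ 0.7341, -0.2729,  0.0819]))
(np.float64(33.300000000000004), np.float64(2.414980175787871), array([ 0.7318, -0.273 ,  0.078 ]))
```

Call:
{"fn": "apply_moves", "kwargs": {"deltas": [[[0,0,0,-0.12],[0,0,0,-0.12],[0,0,0,-0.12],[0,0,0,-0.12],[0,0,0,-0.12],[0,0,0,-0.12],[0,0,0,-0.12],[0,0,0,-0.12],[0,0,0,-0.12],[0,0,0,-0.12],[0,0,0,-0.12],[0,0,0,-0.12]]]}}

```text
t: 13.88
tool_pos: [0.4808, -0.2907, 0.2227]
orientation: [[0.053, 0.999, -0.001], [0.999, -0.053, 0.001], [0.001, -0.001, -1.0]]
contact_force: [-0.1, 0.2, -4.1]
opening: 0.0141
grasp_force: 109.2
```

Call:
{"fn": "apply_moves", "kwargs": {"deltas": [[[0,0,0,-0.12],[0,0,0,-0.03],[0,0,0,0],[0,0,0,0]]]}}

```text
t: 14.22
tool_pos: [0.4809, -0.2907, 0.223]
orientation: [[-0.089, 0.996, -0.0], [0.996, 0.089, 0.0], [0.0, -0.0, -1.0]]
contact_force: [-0.2, -1.0, -4.6]
opening: 0.0141
grasp_force: 109.0
```

Call:
{"fn": "apply_moves", "kwargs": {"deltas": [[[1.1,19.5,0,0],[1.1,19.5,0,0],[1.1,19.5,0,0],[1.1,19.5,0,0],[1.1,19.5,0,0],[1.1,19.5,0,0],[1.1,19.5,10,0],[1.1,19.5,15,0],[0,0,15,0],[0,0,14,0],[0,0,0,0],[0,0,0,0]]]}}

```text
t: 15.22
tool_pos: [0.6353, -0.2677, 0.169]
orientation: [[-0.09, 0.996, -0.002], [0.996, 0.09, 0.001], [0.001, -0.001, -1.0]]
contact_force: [-0.2, 0.2, -3.6]
opening: 0.0142
grasp_force: 110.6
```

Run:
```python
from h import *
st();s=camera("side");t=camera("top")
a=cv2.resize(s["img"][120:260,220:360],None,fx=2.8,fy=2.8,interpolation=2);b=cv2.resize(t["img"][140:280,210:350],None,fx=2.8,fy=2.8,interpolation=2)
cv2.imwrite("pics/c5.png",np.hstack([a,b])[:,:,::-1])
```

```text
t 15.22 tcp [ 0.6353 -0.2677  0.169 ] F [-0.2  0.2 -3.6] open 0.0142 g 110.6 yaw tool x [-0.09   0.996  0.001]
```

View pics/c5.png

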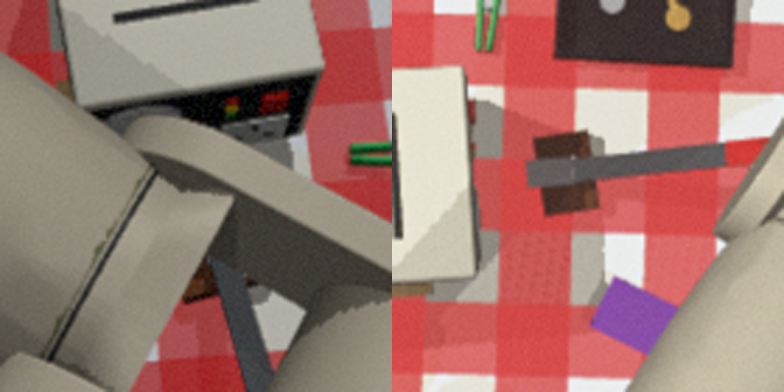

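The top half shows the toe end at crop (528,174), over the block's near part. The block's near face runs from (534,140) to (546,215), and the stabiliser front is at crop x of about 472. The side view is blocked by the arm.

Run:
```python
from h import *
t=camera("top");T=lambda x,y:((x-392)/2.8+210,y/2.8+140)
F=np.array([.609,.0275]);u=np.array([-.0906,.9959]);v=np.array([.9959,.0906])
def rel(p):d=p[0,:2]-F;return (d@u).round(4),(d@v).round(4)
print("tip",rel(cast(t,T(528,174),.047)),"grip",rel(np.array([[.6353,-.2677]])))
print("shank at red",rel(cast(t,T(724,153),.13)))
print("block near corners",rel(cast(t,T(534,140),.02)),rel(cast(t,T(546,215),.02)), "far",rel(cast(t,T(588,131),.02)),rel(cast(t,T(599,208),.02)))
e=cast(t,[T(463,68),T(477,276)],.135);print("top front edge", [rel(x[None]) for x in e])
```

```text
tip (np.float64(-0.0549), np.float64(-0.0013)) grip (np.float64(-0.2964), np.float64(-0.0006))
shank at red (np.float64(-0.2157), np.float64(-0.0004))
block near corners (np.float64(-0.0614), np.float64(0.0306)) (np.float64(-0.0679), np.float64(-0.0365)) far (np.float64(-0.1097), np.float64(0.0357)) (np.float64(-0.1151), np.float64(-0.0333))
top front edge [(np.float64(-0.0102), np.float64(0.0804)), (np.float64(-0.0114), np.float64(-0.0868))]
```

Call:
{"fn": "apply_moves", "kwargs": {"deltas": [[[5,0,0,0],[8,0,0,0],[8,0,0,0],[4,0,0,0],[0,0,5,0],[0,0,5,0],[0,0,0,0],[0,0,0,0]]]}}

```text
t: 16.03
tool_pos: [0.633, -0.243, 0.159]
orientation: [[-0.091, 0.996, -0.001], [0.996, 0.091, 0.001], [0.001, -0.001, -1.0]]
contact_force: [-0.8, 0.2, -3.2]
opening: 0.014
grasp_force: 111.0
```

```bash
cat >> h.py <<'E'
def avg(n=6):
    F=[]
    for _ in range(n): camera("top");s=bot.sense();F.append(np.r_[s["contact_force"],s["wrist_torque"]])
    print("avg",np.mean(F,0).round(2));st()
E
python3 -c "
from h import *
avg()"
```

```text
avg [ 0.02  0.47 -3.16 -0.27 -0.    0.01]
t 16.33 tcp [ 0.6333 -0.2431  0.1598] F [ 0.   1.  -3.1] open 0.014 g 110.9 yaw tool x [-0.091  0.996 -0.   ]
```

Call:
{"fn": "apply_moves", "kwargs": {"deltas": [[[0,0,0,0],[0,0,0,0],[0,0,0,0],[0,0,0,0],[0,0,0,0]]], "jaw": 18.3, "grip_force": 30}}

```text
t: 16.75
tool_pos: [0.6333, -0.2429, 0.1597]
orientation: [[-0.091, 0.996, 0.0], [0.996, 0.091, 0.0], [0.0, 0.0, -1.0]]
contact_force: [0.4, 1.2, -3.2]
opening: 0.0182
grasp_force: 28.1
```

Run:
```python
from h import *
avg(4)
t=camera("top");crop(t,"t6",225,165,325,235,7)
```

```text
avg [ 0.29  0.42 -2.56 -0.03  0.03  0.04]
t 16.95 tcp [ 0.6333 -0.2429  0.1597] F [-0.   1.  -2.5] open 0.0182 g 28.1 yaw tool x [-0.091  0.996 -0.   ]
```

View pics/t6.png

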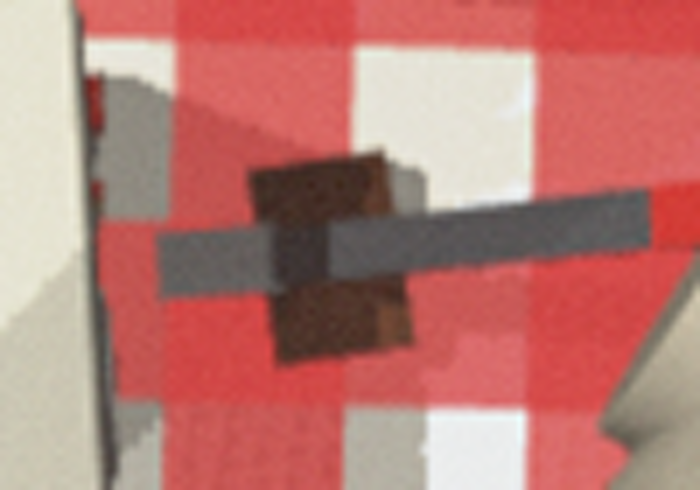

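The toe end is at crop (160,265), top pixel (248,203). The bar is hinging freely now, with the tip resting on the table and the pitch near 36°. Next I'll compute the insertion path with the bar resting on the block's near edge.

```bash
cat > path.py <<'E'
import numpy as np
from scipy.optimize import brentq
B=64.5
def at(p,a):
    a=np.radians(a);d=a-np.radians(20)
    l=(p+B-45*np.cos(d))/np.cos(a)
    return -B-(250-l)*np.cos(a)+4*np.sin(a), 20+(250-l)*np.sin(a)+4*np.cos(a)-1, 20-l*np.sin(a)-45*np.sin(d)
def sol(p,zt): 
    a=brentq(lambda a:at(p,a)[2]-zt,5 if p>0 else 15,45); return a,*at(p,a)
if __name__=="__main__":
    for p,z in((-20,3),(-15,5),(-10,6),(-5,6),(0,6),(5,6),(10,5.5),(15,5),(20,5),(25,4.5),(25,8),(25,12)): print(p,z,np.round(sol(p,z),1),"(pitch, grip_u, TCPz, tipz)")
E
python3 path.py
```

```text
-20 3 [  39.8 -252.   180.2    3. ] (pitch, grip_u, TCPz, tipz)
-15 5 [  34.2 -263.2  158.7    5. ] (pitch, grip_u, TCPz, tipz)
-10 6 [  30.3 -268.2  142.5    6. ] (pitch, grip_u, TCPz, tipz)
-5 6 [  27.8 -268.8  131.4    6. ] (pitch, grip_u, TCPz, tipz)
0 6 [  25.7 -268.2  121.6    6. ] (pitch, grip_u, TCPz, tipz)
5 6 [  23.9 -266.8  113.1    6. ] (pitch, grip_u, TCPz, tipz)
10 5.5 [  22.7 -264.   106.9    5.5] (pitch, grip_u, TCPz, tipz)
15 5 [  21.7 -260.9  101.3    5. ] (pitch, grip_u, TCPz, tipz)
20 5 [  20.4 -257.9   95.2    5. ] (pitch, grip_u, TCPz, tipz)
25 4.5 [  19.6 -254.2   90.7    4.5] (pitch, grip_u, TCPz, tipz)
25 8 [  17.4 -257.3   83.8    8. ] (pitch, grip_u, TCPz, tipz)
25 12 [  15.  -260.3   75.5   12. ] (pitch, grip_u, TCPz, tipz)
```

Call:
{"fn": "apply_moves", "kwargs": {"deltas": [[[0.8,0,4,0],[0.8,0,4,0],[0.8,0,4,0],[0.9,0,5,0],[-0.3,0,5.5,0],[-0.3,0,5.6,0],[0,0,0,0],[0,0,0,0]]]}}

```text
t: 17.67
tool_pos: [0.6328, -0.2399, 0.131]
orientation: [[-0.091, 0.996, -0.001], [0.996, 0.091, 0.001], [0.001, -0.001, -1.0]]
contact_force: [-0.2, 1.9, -2.2]
opening: 0.0187
grasp_force: 28.6
```

Run:
```python
from h import *
avg(4)
```

```text
avg [-0.49  1.28 -2.73  0.3   0.03  0.07]
t 17.87 tcp [ 0.6331 -0.2401  0.1318] F [-0.1  1.6 -2.4] open 0.0186 g 28.6 yaw tool x [-0.091  0.996 -0.   ]
```

Call:
{"fn": "apply_moves", "kwargs": {"deltas": [[[0.3,0,4.9,0],[0.3,0,4.9,0],[0.7,0,4.3,0],[0.7,0,4.2,0],[1.4,0,3.1,0],[1.4,0,3.1,0],[0,0,0,0],[0,0,0,0]]]}}

```text
t: 18.53
tool_pos: [0.6324, -0.2348, 0.1067]
orientation: [[-0.091, 0.996, -0.001], [0.996, 0.091, 0.001], [0.001, -0.001, -1.0]]
contact_force: [-0.1, 2.1, -2.0]
opening: 0.0186
grasp_force: 29.2
```

Run:
```python
from h import *
avg(4)
t=camera("top");crop(t,"t7",225,165,325,235,7)
```

```text
avg [-0.23  1.61 -1.87  0.48  0.05  0.01]
t 18.73 tcp [ 0.6326 -0.2352  0.1071] F [-0.5  1.7 -2.4] open 0.0184 g 29.2 yaw tool x [-0.091  0.996  0.   ]
```

View pics/t7.png

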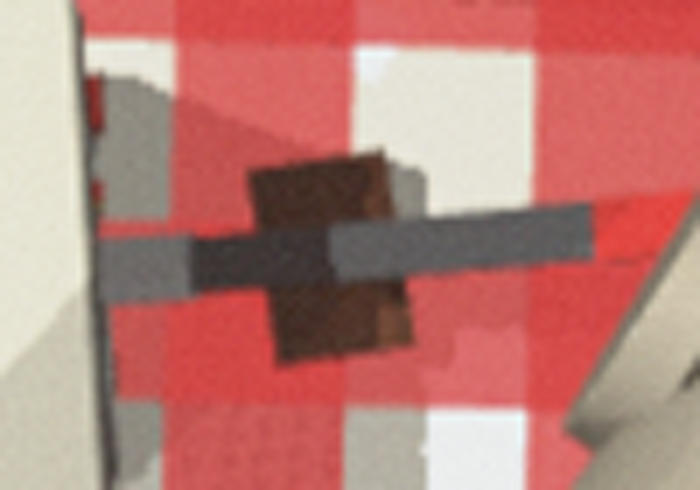

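The toe's front end is now hidden under the front edge, with the bend at crop x of about 192, and the block hasn't moved. I'll go on towards the rib.

Call:
{"fn": "apply_moves", "kwargs": {"deltas": [[[1.5,0,2.8,0],[1.5,0,2.8,0],[1.5,0,3,0],[1.5,0,3,0],[1.8,0,2.2,0],[1.8,0,2.2,0],[0,0,0,0],[0,0,0,0]]]}}

```text
t: 19.45
tool_pos: [0.6316, -0.2254, 0.0908]
orientation: [[-0.091, 0.996, -0.001], [0.996, 0.091, 0.001], [0.001, -0.0, -1.0]]
contact_force: [-0.6, 0.9, -2.2]
opening: 0.0185
grasp_force: 29.9
```

Run:
```python
from h import *
avg(4)
```

```text
avg [ 0.04  1.62 -1.01  0.52  0.04  0.01]
t 19.65 tcp [ 0.6317 -0.2257  0.0911] F [-0.1  0.9 -0.6] open 0.0185 g 29.9 yaw tool x [-0.091  0.996  0.   ]
```

Call:
{"fn": "apply_moves", "kwargs": {"deltas": [[[1.5,0,1.5,0],[1.5,0,1.5,0],[0,0,0,0],[0,0,0,0]]]}}

```text
t: 19.98
tool_pos: [0.6315, -0.2232, 0.0882]
orientation: [[-0.091, 0.996, 0.0], [0.996, 0.091, -0.001], [-0.001, 0.0, -1.0]]
contact_force: [-0.2, -1.4, -1.4]
opening: 0.0188
grasp_force: 30.0
```

Call:
{"fn": "apply_moves", "kwargs": {"deltas": [[[1.5,0,1.5,0],[1.5,0,1.5,0],[0,0,0,0],[0,0,0,0]]]}}

```text
t: 20.32
tool_pos: [0.6319, -0.2225, 0.0868]
orientation: [[-0.09, 0.996, 0.003], [0.996, 0.09, -0.005], [-0.006, 0.003, -1.0]]
contact_force: [0.5, -10.0, 6.0]
opening: 0.0183
grasp_force: 30.3
```

Run:
```python
from h import *
avg(4)
```

```text
avg [ 0.14 -9.71  4.67 -1.48  0.04  0.05]
t 20.52 tcp [ 0.6319 -0.2225  0.0868] F [ 0.2 -9.8  4.9] open 0.0179 g 30.3 yaw tool x [-0.09   0.996 -0.005]
```

Run:
```python
from path import *
def s2(p,z):
    a=brentq(lambda a:at(p,a)[2]-z,-8,30);return a,*at(p,a)
for p in(25,):
    for z in(6,9,12,15,18,21,24,27,29,31): print(p,z,np.round(s2(p,z),1))
for z in(29,27,22,18):
    for p in(25,35,45,55,60,65): print(p,z,np.round(s2(p,z),1))
```

```text
25 6 [  18.7 -255.5   87.8    6. ]
25 9 [  16.8 -258.1   81.7    9. ]
25 12 [  15.  -260.3   75.5   12. ]
25 15 [  13.1 -262.3   69.1   15. ]
25 18 [  11.2 -263.9   62.5   18. ]
25 21 [   9.3 -265.3   55.8   21. ]
25 24 [   7.3 -266.3   49.    24. ]
25 27 [   5.4 -267.1   42.2   27. ]
25 29 [   4.1 -267.4   37.6   29. ]
25 31 [   2.8 -267.5   33.    31. ]
25 29 [   4.1 -267.4   37.6   29. ]
35 29 [   3.7 -257.4   35.5   29. ]
45 29 [   3.4 -247.5   33.7   29. ]
55 29 [   3.1 -237.5   32.3   29. ]
60 29 [   2.9 -232.5   31.7   29. ]
65 29 [   2.8 -227.5   31.1   29. ]
25 27 [   5.4 -267.1   42.2   27. ]
35 27 [   4.9 -257.2   39.4   27. ]
45 27 [   4.4 -247.3   37.1   27. ]
55 27 [   4.  -237.4   35.2   27. ]
60 27 [   3.9 -232.4   34.4   27. ]
65 27 [   3.7 -227.4   33.6   27. ]
25 22 [   8.6 -265.7   53.5   22. ]
35 22 [   7.7 -256.2   49.1   22. ]
45 22 [   7.  -246.5   45.5   22. ]
55 22 [   6.4 -236.7   42.5   22. ]
60 22 [   6.2 -231.8   41.1   22. ]
65 22 [   5.9 -226.9   39.9   22. ]
25 18 [  11.2 -263.9   62.5   18. ]
35 18 [  10.  -254.8   56.8   18. ]
45 18 [   9.1 -245.4   52.1   18. ]
55 18 [   8.4 -235.8   48.2   18. ]
60 18 [   8.  -231.    46.5   18. ]
65 18 [   7.7 -226.2   44.9   18. ]
```

Call:
{"fn": "apply_moves", "kwargs": {"deltas": [[[-1,0,0,0],[-1,0,2,0],[-1,0,2,0],[-1,0,2,0],[0,0,0,0],[0,0,0,0]]], "jaw": 17.4, "grip_force": 60}}

```text
t: 21.02
tool_pos: [0.632, -0.2254, 0.08]
orientation: [[-0.09, 0.996, 0.002], [0.996, 0.09, -0.003], [-0.003, 0.002, -1.0]]
contact_force: [0.4, -5.1, 2.4]
opening: 0.0179
grasp_force: 35.5
```

Call:
{"fn": "apply_moves", "kwargs": {"deltas": [[[-1,0,3,0],[-1,0,3,0],[-1,0,3,0],[-0.8,0,3,0],[-0.8,0,3,0],[0,0,0,0]]]}}

```text
t: 21.52
tool_pos: [0.6325, -0.2297, 0.065]
orientation: [[-0.09, 0.996, 0.002], [0.996, 0.09, -0.002], [-0.003, 0.002, -1.0]]
contact_force: [0.3, -4.5, 7.0]
opening: 0.018
grasp_force: 37.7
```

Run:
```python
from h import *
avg(4)
```

```text
avg [ 0.17 -4.11  7.53 -0.4   0.05  0.09]
t 21.72 tcp [ 0.6327 -0.2296  0.0656] F [ 0.5 -4.3  7.2] open 0.0182 g 37.7 yaw tool x [-0.091  0.996 -0.003]
```

Call:
{"fn": "apply_moves", "kwargs": {"deltas": [[[-0.6,0,3,0],[-0.6,0,3,0],[-0.5,0,3,0],[-0.5,0,3,0],[-0.4,0,3,0],[-0.4,0,3,0],[0,0,0,0],[0,0,0,0]]]}}

```text
t: 22.38
tool_pos: [0.633, -0.2329, 0.0475]
orientation: [[-0.091, 0.996, 0.003], [0.996, 0.091, -0.003], [-0.003, 0.003, -1.0]]
contact_force: [-0.0, -4.5, 8.6]
opening: 0.0183
grasp_force: 39.5
```

Run:
```python
from h import *
avg(4)
```

```text
avg [-0.4  -5.38  7.3  -0.68  0.1   0.05]
t 22.58 tcp [ 0.633  -0.2329  0.0477] F [-0.4 -5.8  7.2] open 0.0186 g 39.5 yaw tool x [-0.091  0.996 -0.003]
```

Call:
{"fn": "apply_moves", "kwargs": {"deltas": [[[-0.3,0,2.5,0],[-0.3,0,2.5,0],[-0.2,0,2.5,0],[0,0,0,0],[0,0,0,0]]]}}

```text
t: 23.0
tool_pos: [0.6331, -0.2336, 0.0401]
orientation: [[-0.091, 0.996, 0.003], [0.996, 0.091, -0.003], [-0.003, 0.003, -1.0]]
contact_force: [-0.2, -4.8, 7.9]
opening: 0.0183
grasp_force: 40.1
```

```bash
cat >> h.py <<'E'
def cream():
    "stabiliser top plate in both views"
    F=np.array([.609,.0275]);u=np.array([-.0906,.9959]);v=np.array([.9959,.0906])
    t=camera("top");hsv=cv2.cvtColor(t["img"],cv2.COLOR_RGB2HSV)
    m=((hsv[:,:,1]>12)&(hsv[:,:,1]<70)&(hsv[:,:,2]>195)&(hsv[:,:,0]>18)&(hsv[:,:,0]<40)).astype(np.uint8)
    m=cv2.morphologyEx(m,cv2.MORPH_OPEN,np.ones((3,3)))
    k=max(cv2.findContours(m[120:290,100:300],0,2)[0],key=cv2.contourArea)+[100,120]
    r=cv2.minAreaRect(k);b=cast(t,cv2.boxPoints(r),.146)[:,:2]-F
    print("top plate u,v corners",np.round(np.c_[b@u,b@v]*1000,1).tolist())
    # front edge along rows
    print("front cols",[int(np.where(m[r_,100:260])[0].max())+100 for r_ in(172,180,188,225,233)],"rear",[int(np.where(m[r_,100:260])[0].min())+100 for r_ in(185,200,215,230)])
E
python3 - <<'E'
from h import *
avg(4);cream()
E
```

```text
avg [-0.33 -4.95  7.67 -0.5   0.09  0.08]
t 23.2 tcp [ 0.6332 -0.2336  0.0403] F [-0.8 -4.7  7.8] open 0.0182 g 40.1 yaw tool x [-0.091  0.996 -0.003]
top plate u,v corners [[224.7, 84.7], [5.4, 83.2], [6.3, -87.0], [224.1, -84.9]]
front cols [228, 228, 229, 230, 231] rear [130, 131, 132, 133]
```

Call:
{"fn": "apply_moves", "kwargs": {"deltas": [[[2,0,0.4,0],[2,0,0.4,0],[2,0,0.4,0],[2,0,0.4,0],[2,0,0.4,0],[2,0,0.4,0],[2,0,0.3,0],[2,0,0.3,0],[2,0,0.3,0],[0,0,0,0]]]}}

```text
t: 24.08
tool_pos: [0.6326, -0.2183, 0.0385]
orientation: [[-0.09, 0.996, 0.007], [0.996, 0.09, -0.008], [-0.009, 0.007, -1.0]]
contact_force: [0.9, -14.7, 11.3]
opening: 0.0183
grasp_force: 40.7
```

Run:
```python
from h import *
avg(4);cream()
```

```text
avg [  0.76 -13.82  11.38  -2.15  -0.14   0.05]
t 24.28 tcp [ 0.6325 -0.2183  0.0385] F [  1.  -14.4  10.9] open 0.0182 g 40.7 yaw tool x [-0.09   0.996 -0.008]
top plate u,v corners [[240.0, 85.0], [20.4, 84.2], [20.7, -86.9], [238.7, -85.4]]
front cols [247, 248, 222, 224, 224] rear [123, 124, 125, 126]
```

Call:
{"fn": "apply_moves", "kwargs": {"deltas": [[[2,0,0.4,0],[2,0,0.4,0],[2,0,0.4,0],[2,0,0.4,0],[2,0,0.4,0],[0,0,0,0]]]}}

```text
t: 24.83
tool_pos: [0.632, -0.2086, 0.0369]
orientation: [[-0.09, 0.996, 0.008], [0.996, 0.09, -0.009], [-0.009, 0.007, -1.0]]
contact_force: [0.6, -15.3, 13.1]
opening: 0.0183
grasp_force: 40.9
```

Run:
```python
from h import *
avg(4);cream()
```

```text
avg [  1.37 -14.89  13.18  -2.25  -0.14   0.06]
t 25.03 tcp [ 0.632  -0.2086  0.0369] F [  1.4 -15.   12.9] open 0.0182 g 40.9 yaw tool x [-0.09   0.996 -0.009]
top plate u,v corners [[249.7, 85.0], [29.1, 82.8], [30.4, -88.3], [249.4, -85.5]]
front cols [248, 248, 217, 220, 220] rear [119, 120, 121, 121]
```

Call:
{"fn": "apply_moves", "kwargs": {"deltas": [[[1,0,0.2,0],[1,0,0.2,0],[1,0,0.2,0],[1,0,0.2,0],[0,0,0,0]]]}}

```text
t: 25.5
tool_pos: [0.6318, -0.205, 0.0364]
orientation: [[-0.09, 0.996, 0.009], [0.996, 0.09, -0.009], [-0.01, 0.008, -1.0]]
contact_force: [1.9, -16.6, 14.6]
opening: 0.0181
grasp_force: 41.3
```

Call:
{"fn": "apply_moves", "kwargs": {"deltas": [[[1,0,0.2,0],[1,0,0.2,0],[0,0,0,0],[0,0,0,0]]]}}

```text
t: 25.83
tool_pos: [0.6317, -0.2031, 0.0361]
orientation: [[-0.09, 0.996, 0.009], [0.996, 0.09, -0.009], [-0.01, 0.008, -1.0]]
contact_force: [1.7, -16.4, 13.9]
opening: 0.0182
grasp_force: 41.4
```

Call:
{"fn": "apply_moves", "kwargs": {"deltas": [[[1,0,0.1,0],[1,0,0.1,0],[0,0,0,0],[0,0,0,0]]]}}

```text
t: 26.17
tool_pos: [0.6315, -0.2012, 0.0359]
orientation: [[-0.09, 0.996, 0.009], [0.996, 0.09, -0.009], [-0.01, 0.008, -1.0]]
contact_force: [1.4, -17.6, 14.6]
opening: 0.0183
grasp_force: 41.4
```

Call:
{"fn": "apply_moves", "kwargs": {"deltas": [[[1,0,0.1,0],[0.5,0,0.1,0],[0,0,0,0],[0,0,0,0]]]}}

```text
t: 26.5
tool_pos: [0.6315, -0.1998, 0.0359]
orientation: [[-0.09, 0.996, 0.009], [0.996, 0.09, -0.01], [-0.011, 0.008, -1.0]]
contact_force: [1.9, -17.1, 15.2]
opening: 0.0184
grasp_force: 41.5
```

Call:
{"fn": "apply_moves", "kwargs": {"deltas": [[[1,0,0.1,0],[0.5,0,0.1,0],[0,0,0,0],[0,0,0,0]]]}}

```text
t: 26.83
tool_pos: [0.6314, -0.1984, 0.0357]
orientation: [[-0.09, 0.996, 0.01], [0.996, 0.09, -0.01], [-0.011, 0.009, -1.0]]
contact_force: [1.6, -17.3, 15.1]
opening: 0.018
grasp_force: 41.5
```

Run:
```python
from h import *
avg(4);cream()
```

```text
avg [  1.15 -17.91  15.06  -2.7   -0.17   0.05]
t 27.03 tcp [ 0.6314 -0.1984  0.0357] F [  0.8 -17.   15.6] open 0.018 g 41.5 yaw tool x [-0.09   0.996 -0.011]
top plate u,v corners [[259.6, 84.5], [41.0, 86.1], [39.3, -84.8], [256.4, -85.7]]
front cols [248, 248, 213, 216, 215] rear [115, 116, 117, 118]
```

Call:
{"fn": "apply_moves", "kwargs": {"deltas": [[[1,0,0.1,0],[0.5,0,0.1,0],[0,0,0,0],[0,0,0,0]]]}}

```text
t: 27.42
tool_pos: [0.6313, -0.1969, 0.0356]
orientation: [[-0.09, 0.996, 0.01], [0.996, 0.09, -0.01], [-0.011, 0.009, -1.0]]
contact_force: [1.2, -17.5, 15.6]
opening: 0.0182
grasp_force: 41.5
```

Call:
{"fn": "apply_moves", "kwargs": {"deltas": [[[1,0,0.1,0],[0.5,0,0.1,0],[0,0,0,0],[0,0,0,0]]]}}

```text
t: 27.75
tool_pos: [0.6313, -0.1957, 0.0355]
orientation: [[-0.09, 0.996, 0.01], [0.996, 0.09, -0.01], [-0.011, 0.009, -1.0]]
contact_force: [2.1, -18.4, 15.5]
opening: 0.018
grasp_force: 41.6
```

Call:
{"fn": "apply_moves", "kwargs": {"deltas": [[[1,0,0.1,0],[0.5,0,0.1,0],[0,0,0,0],[0,0,0,0]]]}}

```text
t: 28.08
tool_pos: [0.6315, -0.195, 0.0356]
orientation: [[-0.09, 0.996, 0.011], [0.996, 0.09, -0.012], [-0.013, 0.01, -1.0]]
contact_force: [2.3, -22.5, 15.4]
opening: 0.018
grasp_force: 41.9
```

Call:
{"fn": "apply_moves", "kwargs": {"deltas": [[[1,0,0.1,0],[0.5,0,0.1,0],[0,0,0,0],[0,0,0,0]]]}}

```text
t: 28.42
tool_pos: [0.6317, -0.1947, 0.0359]
orientation: [[-0.09, 0.996, 0.013], [0.996, 0.09, -0.014], [-0.015, 0.011, -1.0]]
contact_force: [2.8, -26.0, 16.7]
opening: 0.0184
grasp_force: 42.0
```

Call:
{"fn": "apply_moves", "kwargs": {"deltas": [[[0.6,0,0,0],[0,0,0,0],[0.1,0,-1,0],[0.1,0,-1,0],[0.1,0,-1,0],[0.1,0,-1,0],[0.1,0,-1,0],[0,0,0,0]]]}}

```text
t: 29.08
tool_pos: [0.6306, -0.1939, 0.0391]
orientation: [[-0.089, 0.996, 0.01], [0.996, 0.09, -0.014], [-0.015, 0.009, -1.0]]
contact_force: [3.6, -30.1, 5.5]
opening: 0.0181
grasp_force: 41.0
```

Run:
```python
from h import *
avg(3);cream()
```

```text
avg [  3.88 -29.54   5.87  -4.92  -0.64   0.04]
t 29.23 tcp [ 0.6307 -0.1939  0.039 ] F [  3.9 -30.    5.5] open 0.0185 g 41.1 yaw tool x [-0.089  0.996 -0.015]
top plate u,v corners [[260.1, 84.6], [41.1, 85.0], [40.3, -85.8], [257.8, -85.6]]
front cols [248, 248, 213, 215, 215] rear [115, 115, 116, 117]
```

Call:
{"fn": "apply_moves", "kwargs": {"deltas": [[[-0.7,0,0,0],[-0.7,0,-0.5,0],[0,0,-1,0],[0,0,-1,0],[0,0,-1,0],[0,0,-1,0],[0,0,0,0]]]}}

```text
t: 29.87
tool_pos: [0.6296, -0.1939, 0.042]
orientation: [[-0.089, 0.996, 0.006], [0.996, 0.09, -0.011], [-0.011, 0.005, -1.0]]
contact_force: [2.8, -25.5, -0.7]
opening: 0.018
grasp_force: 40.4
```

Call:
{"fn": "apply_moves", "kwargs": {"deltas": [[[0,0,-1,0],[0,0,-1,0],[0,0,-1,0],[0,0,-1,0],[0,0,0,0]]]}}

```text
t: 30.28
tool_pos: [0.6295, -0.1936, 0.046]
orientation: [[-0.09, 0.996, 0.006], [0.996, 0.09, -0.01], [-0.011, 0.005, -1.0]]
contact_force: [2.7, -24.1, -0.5]
opening: 0.0184
grasp_force: 40.3
```

Run:
```python
from h import *
avg(3);cream()
```

```text
avg [ 1.710e+00 -2.479e+01 -4.100e-01 -4.180e+00 -3.800e-01  1.000e-02]
t 30.43 tcp [ 0.6295 -0.1936  0.0458] F [  2.2 -24.8  -0.5] open 0.0181 g 40.3 yaw tool x [-0.09   0.996 -0.011]
top plate u,v corners [[259.9, 84.7], [40.7, 84.3], [40.5, -86.2], [258.2, -85.1]]
front cols [247, 248, 213, 215, 215] rear [115, 115, 116, 117]
```

Call:
{"fn": "apply_moves", "kwargs": {"deltas": [[[0,0,-1,0],[0,0,-1,0],[-1,0,-0.5,0],[-1,0,-0.5,0],[-1,0,-0.5,0],[-1,0,-0.5,0],[-1,0,-0.5,0],[-1,0,-0.5,0],[0,0,0,0]]]}}

```text
t: 31.23
tool_pos: [0.6286, -0.1936, 0.0488]
orientation: [[-0.091, 0.996, -0.001], [0.996, 0.091, 0.001], [0.001, -0.001, -1.0]]
contact_force: [-0.1, -1.4, -3.1]
opening: 0.0181
grasp_force: 40.0
```

Run:
```python
from h import *
avg(3);cream()
```

```text
avg [-0.01 -1.42 -2.62 -0.32 -0.02 -0.01]
t 31.38 tcp [ 0.6287 -0.1934  0.0489] F [ 0.7 -0.7 -2.7] open 0.0184 g 40.0 yaw tool x [-0.091  0.996  0.   ]
top plate u,v corners [[260.0, 84.6], [41.2, 85.0], [40.4, -85.8], [257.7, -85.6]]
front cols [248, 248, 213, 215, 215] rear [115, 115, 116, 117]
```

Call:
{"fn": "apply_moves", "kwargs": {"deltas": [[[-2,0,-1,0],[-2,0,-1,0],[-2,0,-1,0],[-2,0,-1,0],[-3,0,-1.7,0],[-3,0,-1.8,0],[-3,0,-1.9,0],[-3,0,-2,0],[0,0,0,0]]]}}

```text
t: 32.18
tool_pos: [0.6308, -0.2145, 0.0612]
orientation: [[-0.09, 0.996, 0.001], [0.996, 0.09, -0.001], [-0.001, 0.001, -1.0]]
contact_force: [-0.1, -0.8, -2.8]
opening: 0.0184
grasp_force: 39.4
```

Run:
```python
from h import *
avg(3);cream()
```

```text
avg [-0.12 -0.27 -3.05 -0.28 -0.01  0.01]
t 32.33 tcp [ 0.6306 -0.2137  0.0605] F [ 0.3 -0.7 -3.7] open 0.0182 g 39.5 yaw tool x [-0.091  0.996 -0.   ]
top plate u,v corners [[259.4, 84.8], [40.4, 83.9], [40.6, -86.6], [258.1, -85.1]]
front cols [248, 248, 213, 215, 215] rear [115, 115, 116, 117]
```

Call:
{"fn": "apply_moves", "kwargs": {"deltas": [[[-3,0,0,0],[-3,0,0,0],[-3,0,0,0],[-3,0,-0.5,0],[-3,0,-0.5,0],[-4,0,-0.5,0],[-4,0,-0.5,0],[-4,0,-0.5,0],[-5,0,-0.5,0],[0,0,0,0]]]}}

```text
t: 33.22
tool_pos: [0.6335, -0.2467, 0.0637]
orientation: [[-0.09, 0.996, 0.0], [0.996, 0.09, -0.001], [-0.001, 0.0, -1.0]]
contact_force: [-0.2, 0.1, -1.7]
opening: 0.018
grasp_force: 39.6
```

Run:
```python
from h import *
avg(3);cream()
```

```text
avg [ 0.13  0.05 -3.37 -0.26 -0.06 -0.03]
t 33.37 tcp [ 0.6335 -0.2456  0.0636] F [-0.2  0.  -3.8] open 0.0182 g 39.6 yaw tool x [-0.091  0.996 -0.   ]
top plate u,v corners [[260.3, 84.6], [40.9, 85.0], [40.1, -87.2], [257.9, -87.0]]
front cols [212, 248, 213, 215, 216] rear [115, 115, 116, 117]
```

Call:
{"fn": "apply_moves", "kwargs": {"deltas": [[[0,0,0,0],[0,0,0,0],[0,0,0,0],[0,0,-5,0],[0,0,-15,0],[0,0,-20,0],[0,0,-20,0],[0,0,-20,0],[0,0,-20,0],[0,0,-20,0],[0,0,-5,0],[0,0,0,0]]], "jaw": 0, "grip_force": 110}}

```text
t: 34.42
tool_pos: [0.634, -0.2457, 0.1903]
orientation: [[-0.091, 0.996, 0.003], [0.996, 0.091, -0.002], [-0.002, 0.003, -1.0]]
contact_force: [-0.2, -0.7, -3.8]
opening: 0.0145
grasp_force: 109.6
```

Call:
{"fn": "apply_moves", "kwargs": {"deltas": [[[-2,-18,0,0],[-2,-18,0,0],[-2,-18,0,0],[-2,-18,0,0],[-2,-18,0,0],[-2,-18,0,0],[-2,-18,0,0],[-2,-18,0,0],[-2,-18,0,0],[-2,-18,0,0],[-2,-15,0,0],[0,0,0,0]]]}}

```text
t: 35.42
tool_pos: [0.439, -0.2852, 0.1873]
orientation: [[-0.09, 0.996, -0.003], [0.996, 0.09, 0.001], [0.002, -0.002, -1.0]]
contact_force: [-1.0, 0.0, -4.1]
opening: 0.015
grasp_force: 108.7
```

Call:
{"fn": "apply_moves", "kwargs": {"deltas": [[[0,0,0,0.12],[0,0,0,0.12],[0,0,0,0.12],[0,0,0,0.12],[0,0,0,0.12],[0,0,0,0.12],[0,0,0,0.12],[0,0,0,0.12],[0,0,0,0.12],[0,0,0,0.12],[0,0,0,0.12],[0,0,0,0.12]]]}}

```text
t: 36.42
tool_pos: [0.4411, -0.2844, 0.1872]
orientation: [[0.977, 0.214, -0.002], [0.214, -0.977, 0.002], [-0.002, -0.002, -1.0]]
contact_force: [-0.2, 0.0, -3.3]
opening: 0.0149
grasp_force: 108.9
```

Call:
{"fn": "apply_moves", "kwargs": {"deltas": [[[0,0,0,0.12],[0,0,0,0.03],[0,0,0,0],[0,0,0,0]]]}}

```text
t: 36.75
tool_pos: [0.4411, -0.2846, 0.1876]
orientation: [[0.997, 0.073, -0.002], [0.073, -0.997, 0.002], [-0.001, -0.002, -1.0]]
contact_force: [-0.2, 0.8, -4.1]
opening: 0.0146
grasp_force: 108.8
```

Run:
```python
from h import *
avg(3);cream()
t=camera("top")["img"];hsv=cv2.cvtColor(t,cv2.COLOR_RGB2HSV)
s=camera("side");a=cv2.resize(s["img"],(390,292));b=cv2.resize(t,(390,292))
a2=cv2.resize(s["img"][40:200,220:345],(390,292),interpolation=2) 
k=cv2.resize(s["img"][20:200,200:380],(400,400),interpolation=2);k2=cv2.resize(t[120:400,100:480],(400,400*280//380),interpolation=2)
k2=cv2.copyMakeBorder(k2,0,400-k2.shape[0],0,0,0)
cv2.imwrite("pics/c9.png",np.hstack([k,k2])[:,:,::-1])
```

```text
avg [ 0.44 -0.28 -3.85 -0.02  0.42  0.01]
t 36.9 tcp [ 0.4413 -0.2849  0.1882] F [ 0.3  0.3 -3.9] open 0.0149 g 108.9 yaw tool x [ 0.997  0.073 -0.001]
top plate u,v corners [[260.3, 84.6], [41.1, 85.0], [40.3, -87.0], [257.9, -86.7]]
front cols [212, 212, 213, 215, 216] rear [115, 116, 116, 117]
```

View pics/c9.png

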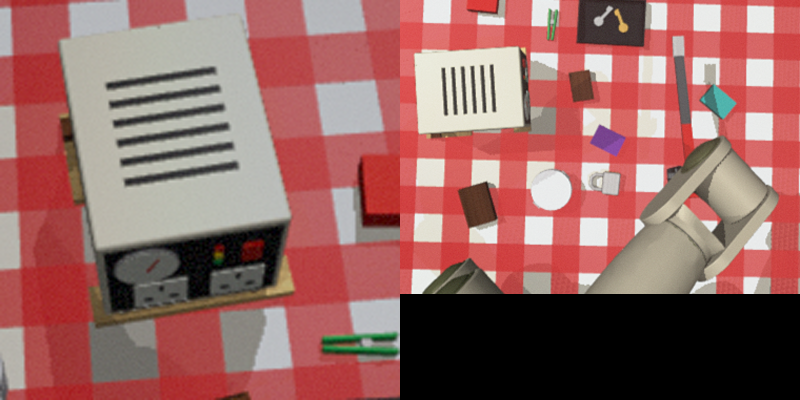

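The side crop shows the stabiliser level on the stand, with the front slat showing along its front. In the top crop the block and bystanders are in their original places, and the bar is back over its original clear spot. Now I'll lay the bar down.

Call:
{"fn": "apply_moves", "kwargs": {"deltas": [[[0,0,10,0],[0,0,20,0],[0,0,20,0],[0,0,20,0],[0,0,10,0],[0,0,5,0],[0,0,0,0]]]}}

```text
t: 37.63
tool_pos: [0.4411, -0.2849, 0.1028]
orientation: [[0.997, 0.072, -0.001], [0.072, -0.997, 0.001], [-0.001, -0.001, -1.0]]
contact_force: [-0.1, -0.3, -4.0]
opening: 0.0149
grasp_force: 108.6
```

Call:
{"fn": "apply_moves", "kwargs": {"deltas": [[[0,0,0,0],[0,0,0,0],[0,0,0,0],[0,0,0,0],[0,0,0,0],[0,0,0,0],[0,0,0,0]]], "jaw": 18.4, "grip_force": 30}}

```text
t: 38.22
tool_pos: [0.4414, -0.2852, 0.1038]
orientation: [[0.997, 0.072, 0.0], [0.072, -0.997, -0.0], [0.0, 0.0, -1.0]]
contact_force: [1.2, -0.4, -3.1]
opening: 0.0185
grasp_force: 22.5
```

Call:
{"fn": "apply_moves", "kwargs": {"deltas": [[[-1.5,0,7,0],[-1.5,0,7,0],[-1.5,0,7,0],[-1.5,0,7,0],[-1.5,0,7,0],[-1.2,0,7,0],[-1,0,7,0],[-1,0,7,0],[-1,0,7,0],[-0.5,0,7,0],[0,0,6,0],[0,0,0,0]]]}}

```text
t: 39.22
tool_pos: [0.4289, -0.2856, 0.0264]
orientation: [[0.997, 0.072, -0.001], [0.072, -0.997, 0.001], [-0.001, -0.001, -1.0]]
contact_force: [-0.9, 0.9, -2.2]
opening: 0.0183
grasp_force: 23.7
```

Run:
```python
from h import *
avg(3)
```

```text
avg [-2.02  0.08 -0.8   0.01  0.12  0.01]
t 39.37 tcp [ 0.4292 -0.2861  0.0277] F [-1.6 -0.1 -0.9] open 0.0181 g 23.7 yaw tool x [0.997 0.072 0.   ]
```

Call:
{"fn": "apply_moves", "kwargs": {"deltas": [[[-0.5,0,4,0],[-0.5,0,4,0],[-0.3,0,4,0],[-0.3,0,4,0],[0,0,0,0],[0,0,0,0]]]}}

```text
t: 39.87
tool_pos: [0.4274, -0.286, 0.0113]
orientation: [[0.997, 0.072, -0.0], [0.072, -0.997, 0.0], [-0.0, -0.0, -1.0]]
contact_force: [-0.8, -0.8, -1.7]
opening: 0.0189
grasp_force: 23.2
```

Call:
{"fn": "apply_moves", "kwargs": {"deltas": [[[0,0,2,0],[0,0,2,0],[0,0,1,0],[0,0,0,0],[0,0,0,0]]]}}

```text
t: 40.28
tool_pos: [0.4275, -0.2861, 0.0065]
orientation: [[0.997, 0.072, -0.0], [0.072, -0.997, 0.0], [-0.0, -0.0, -1.0]]
contact_force: [-1.6, -0.4, -1.7]
opening: 0.0187
grasp_force: 23.0
```

Call:
{"fn": "apply_moves", "kwargs": {"deltas": [[[0,0,1.5,0],[0,0,0,0],[0,0,0,0]]]}}

```text
t: 40.53
tool_pos: [0.4277, -0.2862, 0.0058]
orientation: [[0.997, 0.072, 0.0], [0.072, -0.997, -0.0], [0.0, 0.0, -1.0]]
contact_force: [-2.8, 1.2, 6.2]
opening: 0.0184
grasp_force: 25.8
```

Call:
{"fn": "apply_moves", "kwargs": {"deltas": [[[0,0,0,0],[0,0,0,0],[0,0,0,0],[0,0,0,0],[0,0,0,0],[0,0,0,0],[0,0,-5,0],[0,0,-15,0],[0,0,-20,0],[0,0,-20,0],[0,0,-20,0],[0,0,-20,0]]], "jaw": 60}}

```text
t: 41.53
tool_pos: [0.4275, -0.286, 0.1064]
orientation: [[0.997, 0.072, 0.0], [0.072, -0.997, -0.0], [0.0, 0.0, -1.0]]
contact_force: [0.5, -0.4, 0.5]
opening: 0.06
grasp_force: 0.0
```

Call:
{"fn": "apply_moves", "kwargs": {"deltas": [[[-10,0,-20,0],[-20,0,-20,0],[-20,0,-10,0],[-20,0,0,0],[0,0,0,0],[0,0,0,0]]]}}

```text
t: 42.03
tool_pos: [0.3574, -0.2913, 0.1556]
orientation: [[0.998, 0.07, 0.001], [0.07, -0.998, -0.001], [0.001, 0.001, -1.0]]
contact_force: [0.4, 0.4, 0.7]
opening: 0.0599
grasp_force: 0.0
```

Run:
```python
from h import *
avg(3);cream()
t=camera("top");s=camera("side")
for n,c in(("t",t),("s",s)):
    hsv=cv2.cvtColor(c["img"],cv2.COLOR_RGB2HSV)
    m=((hsv[:,:,1]<60)&(hsv[:,:,2]>60)&(hsv[:,:,2]<190)).astype(np.uint8)
    for k in cv2.findContours(m,0,2)[0]:
        r=cv2.minAreaRect(k)
        if max(r[1])>4*min(r[1])and 60<max(r[1])<150 and (n=="s" or r[0][0]>300): print(n,"bar",r[0],r[1],cast(c,cv2.boxPoints(r),.008)[:,:2].round(3).tolist())
```

```text
avg [ 0.24 -0.03 -0.43  0.04 -0.01  0.04]
t 42.18 tcp [ 0.3582 -0.2911  0.1551] F [ 0.6 -0.1 -1.1] open 0.0601 g 0.0 yaw tool x [0.997 0.072 0.   ]
top plate u,v corners [[260.1, 84.6], [40.9, 85.0], [40.1, -87.1], [257.8, -86.8]]
front cols [212, 212, 213, 215, 216] rear [115, 115, 116, 117]
t bar (356.5181884765625, 203.56394958496094) (75.18669128417969, 9.382216453552246) [[0.713, -0.255], [0.715, -0.279], [0.525, -0.289], [0.524, -0.265]]
```

```bash
python3 -c "
from station import bot
print(bot.close_job())"
```

```text
the job is handed in; nothing more can be done
None
```

I levered the stabiliser back against the stop, let it down level on the slats, and laid the bar flat on clear table. I handed the job in at about 42 s, but no verdict came back. The press on the stop, estimated by subtracting sliding friction, was about 8–12 N and may have briefly run slightly over 10 N as the front came down.

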